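# Seat an engraving blank in the corner of the register board

### The job

With the fingertips, push the brass-faced blank straight across the grey register board until its long side lies flat against the steel rail, then slide it along the rail, keeping it against the rail all the way, into the corner pocket until it sits flush against both the rail and the end stop. Do not pinch or lift the blank, and leave the loupe, wax tin and cork block that stand round the board where they are. Finish with the hand clear.

Things in the scene. Friction and masses are not known exactly. Their poses are not given: they have to be found in the camera images.
- jig: Register board fixed to the bench: grey, 160 (x) x 290 (y) x 12 mm thick; origin at the centre of its underside, z up, y along the rail toward the end stop. Steel rail along the +x edge, far from the robot: inner face at x = +50 mm, 18 mm thick, y = -140 to +140 mm, 14 mm above the board. Steel end stop: inner face at y = +115 mm, 18 mm thick, 14 mm high. Yaw up to 0.4 rad either way.
- lip (a point): Rounded free end of the brass lip, at board level: (-1, +92, +12) mm in the board's frame. The lip is 12 mm wide (x = -7 to +5 mm), 10 mm high, and runs parallel to the rail from here to the end stop; between lip and rail the corner pocket is 45 mm wide, 5 mm more than the blank.
- corner (a point): Point on the board's upper face (12 mm above the bench) where the inner faces of rail and end stop meet: (+50, +115, +12) mm in the board's frame. Fully home, the blank's centre lies at (+30, +85) mm in the board's frame, so 20 mm from the rail's face and 30 mm from the stop's face.
- blank: The blank: brass plate on a pale wooden block, overall 40 (x) x 60 (y) x 14 mm high, about 0.1 kg, loose on the board. Origin at the centre of the underside, z up, y along the length. Black plastic wear strips on the four sides, 1 to 9 mm above the underside, 1 mm proud, are included in the size. It starts 35 to 70 mm clear of the rail, near the open end, turned up to 0.4 rad relative to the board.
- blank_center (a point): Centre of the blank's upper brass face, 14 mm above its underside.
- strip_front: Black wear strip on the blank's long side that faces away from the rail (-x), 48 mm long; origin at its centre.
- strip_back: Black wear strip on the blank's long side that goes against the rail (+x), 48 mm long; origin at its centre.
- strip_left: Black wear strip on the blank's end that goes against the end stop (+y), 28 mm long; origin at its centre.
- strip_right: Black wear strip on the blank's trailing end (-y), 28 mm long; origin at its centre.
- loupe: Bystander: black eye loupe (cup with a brass ring), 41 mm across, 34 mm high, standing on the bench in front of the board; origin at the centre of its underside.
- wax_tin: Bystander: round tin with a red lid, 68 mm across, 24 mm high, on the bench beyond the board's open end; origin at the centre of its underside.
- cork_block: Bystander: cork block 57 x 77 x 32 mm, on the bench beyond the end stop; origin at the centre of its underside.
There are look-alikes about, which are no part of the job. What is meant by the blank is not blue or green, and is the smaller of those in its own colour.

How it is judged (in metres and radians):
On the way, in this order (a step that is already met when the one before it is completed fails the run):
1. The blank lies flat along the rail (within 3 mm and 0.06 rad), still short of half way (centre below y = +10 mm in the board's frame) (x of blank_center in the frame of jig above 0.027 m and y of blank_center in the frame of jig below 0.01 m and angle between the y axis of blank and the y axis of jig, either way round below 0.06 rad), for 0.1 s.
2. The blank passes along the rail (centre between y = +20 and +70 mm), no more than 5 mm away from it (x of blank_center in the frame of jig above 0.025 m and y of blank_center in the frame of jig between 0.02 and 0.07 m), for 0.05 s.
At the end, for the whole second after the job is handed in: The blank lies flat on the board in the corner pocket, at most 2.5 mm from the rail and 2.5 mm from the end stop, parallel to the rail within 0.06 rad, at rest; loupe, wax tin and cork block within 15 mm of where they stood (x of blank_center in the frame of jig above 0.0275 m and y of blank_center in the frame of jig above 0.0825 m and z of blank_center in the frame of jig below 0.029 m and angle between the y axis of blank and the y axis of jig, either way round below 0.06 rad and angle between blank's own z axis and vertical below 0.06 rad and linear speed of blank below 0.01 m/s and distance of each of loupe, wax_tin, cork_block from where it was at the start of the episode below 0.015 m); the robot touches nothing.
It fails at once if The blank is lifted more than 6 mm off the board or tipped up (z of blank_center in the frame of jig above 0.032 m or angle between blank's own z axis and vertical above 0.25 rad).
It fails at once if The blank is pinched: the fingers press on two opposite sides of it at once (over 1.5 N on each) ((contact force between the fingers and strip_front above 1.5 N and contact force between the fingers and strip_back above 1.5 N) or (contact force between the fingers and strip_left above 1.5 N and contact force between the fingers and strip_right above 1.5 N)).
It fails at once if The blank strays more than 8 mm from the rail beyond the first part of the way (centre beyond y = +10 mm) (y of blank_center in the frame of jig above 0.01 m and x of blank_center in the frame of jig below 0.022 m).
It fails at once if The loupe, the wax tin or the cork block is knocked more than 15 mm out of place (distance of any of loupe, wax_tin, cork_block from where it was at the start of the episode above 0.015 m).
It also fails if it takes over 64 s, if anything falls off the work surface, if the arm or the gripper's body presses on something with over 40 N, if the wrist force passes 120 N, or if a joint passes its speed limit or range.

### The arm

A 6-joint arm with a two-finger parallel gripper is mounted at the origin on a cart in front of the work surface, level with it; the furniture and walls round the work are solid. World frame = base frame: x ahead of the robot, y to its left, z up, the work surface at z = 0. Lengths are in m, angles in degrees, forces in N, time in s.
With the tool pointing down it reaches from about 0.35 to 0.875 m from the base axis. Payload 4.2 kg.
Tool frame: the origin (TCP) lies midway between the tips of the shut fingers; the grasp point (between the pads) lies 19 mm behind it; z points along the fingers, y is the line along which they close (so a half turn about z gives the same grasp; the last joint's range is limited). The gripper opens to 87 mm and grips with 3 to 60 N. Pads are 19 mm wide; open, the fingers measure 117 mm over their backs; the gripper's body (75 mm by 190 mm) begins 51 mm behind the grasp point.
Start: joints at [83.228, 22.042, 0.453, 0, -68.411, -14.817], TCP at [0.23, 0.581, 0.223] pointing down, gripper open.
Joint ranges: [-179.83, 179.83], [-69.29, 118.12], [-61.27, 80.66], [-181.25, 117.63], [-171.15, -9.14], [-177.46, 177.46]. Speed limits (degrees/s): [159.86, 159.86, 180, 180, 180, 180].

### API

Orientations are given as a 3x3 rotation matrix whose columns are the frame's x, y, z axes.
In Python, from station import sense, capture, finish_job, silhouettes, landmark_of gives the robot as it stands.
- The arm moves only by the tool step_arm, never from a script. Its arguments are lists of equal length, an entry for each row: "linear": the shift along the tool's x, y, z in mm, a list of three; "delta_rot": the turn, a rotation vector about the tool's x, y, z in rad, a list of three; "grip": the finger opening in mm, from 0 to 87. A call has 1 to 10 rows; each row shifts and turns the commanded pose from where the row before left it, along the tool's axes as they then stand; what a row does not reach is not made up. A row lasts 1/8 s, in which the tool goes at most 62.5 mm and 10.7 degrees, less where a joint would pass 70% of its speed; a pose out of reach is approached as far as the arm can. A call with a gripper value outside its range is refused whole. The fingers move at their own pace and stop on an object; the grip force is fixed at half the most. Time passes only in rows, so rows that do not move let the fingers close. It gives the time, the measured TCP pose, the force, the opening and the grip force at its end, in the units of the state.
- sense(): the state, without advancing time (a new reading comes with each control period).
- capture(name): name is "scene" or "top" or "wrist"; returns a dict with "img" (384x512x3 uint8, red, green, blue), "fx", "fy", "cx", "cy" (pixels), "world_to_cam" (4x4, takes a point from world to camera coordinates); the wrist camera has in their place "mount" (4x4, takes a point from camera to tool coordinates, whose origin is the TCP and whose axes are the flange's). Camera axes: x right, y up, looking along -z (the intrinsics and any distortion apply to the point x, -y, -z); pixel columns grow to the right and rows downward; lengths in m; the calibration is good to about 2 mm. A picture is of the moment at which its call begins: read the wrist's pose just before it. There is no depth.
- finish_job(): hands the job in; it is judged then, once.
Trained networks look in the newest picture that a camera, given by its name, has taken for a name from the list of things; names that differ only in an ending like _2 or _b are one class to them, and where a whole thing is asked for, a point or a joint stands for the part that bears it (a point fixed in the world has none). Each returns a list of dicts, best first, with "score" (0 to 1); they miss things now and then, are a little off and sometimes report something else, mostly with a low value. They report only what shows in the picture. A call takes as long as a camera call. They do not tell look-alikes from the thing itself.
- silhouettes(camera, label): "mask" (384x512 bool, what is visible of it) and "point" ([column, row] in pixels, amid what is visible of it).
- landmark_of(camera, label): "point" ([column, row] in pixels: a listed point, or the origin of a listed thing).
The state is a dict: "time_s": time; "joints": joint angles; "joint_velocities": joint speeds; "effort": joint torques, N m; "tcp_pos": TCP position; "ee_rot": TCP orientation; "wrist_force": force on the tool from outside, world axes, zero at the start; "moment": the same for the moment, N m; "gripper_width": opening from 0.0 (shut) to 1.0 (fully open); "gripper_force": force on a finger pad.
Only numpy, scipy, OpenCV 4.12 (cv2) and the standard library are available. Lean on these libraries where they do the work, as an engineer would, in place of code of your own. Each camera call takes 0.05 s, during which the arm holds its last target. There are 200 camera calls.

## Working session

There is one attempt and no reset: what is moved stays moved. The work goes in short steps, Python scripts to look and compute and a tool call to move; the robot and the scene stay as the last step left them, time stands still between calls to the robot, and variables do not carry over. Pictures are saved under pics/ and viewed, at most 10 in all, crops included, and the job is handed in when it is done.

Besides the shell and the picture viewer there is one more tool, called after "Request:" by a JSON object that holds its "op" and its "data", one argument or row to a line. step_arm: Moves the arm, as the interface text tells. Its arguments: {"type":"object","properties":{"linear":{"type":"array"},"delta_rot":{"type":"array"},"grip":{"type":"array"}},"required":["linear","delta_rot","grip"]}

```bash
mkdir -p pics; cat > h.py <<'E'
import numpy as np, cv2
from station import *
def ray(c,p):
    x=(p[0]-c["cx"])/c["fx"]; y=(p[1]-c["cy"])/c["fy"]
    M=np.linalg.inv(np.array(c["world_to_cam"])); d=M[:3,:3]@np.array([x,-y,-1]); return M[:3,3],d
def onz(c,p,z):
    o,d=ray(c,p); return (o+d*(z-o[2])/d[2])
E
python3 - <<'E'
from h import *
for n in("top","scene"):
    c=capture(n); cv2.imwrite(f"pics/{n}0.png",c["img"][:,:,::-1]); print(n,[k for k in c if k!="img"])
    for l,z in(("jig",0),("lip",.012),("corner",.012),("blank_center",.026),("blank",.012),("strip_front",.017),("strip_back",.017),("strip_left",.017),("strip_right",.017),("loupe",0),("wax_tin",0),("cork_block",0)):
        for r in landmark_of(n,l)[:3]:
            print(l,round(r["score"],2),np.round(r["point"],1),np.round(onz(c,r["point"],z)*1000,1))
s=sense();print(s["tcp_pos"],s["ee_rot"],s["time_s"])
E
```

```text
top ['fx', 'fy', 'cx', 'cy', 'world_to_cam']
jig 0.86 [277.3 179.6] [595.6 -77.1   0. ]
lip 0.56 [241.7 183.2] [583.2  16.5  12. ]
corner 0.74 [230.8 160.1] [643.7  46.5  12. ]
blank_center 0.93 [366.3 223.4] [ 484.5 -304.6   26. ]
blank_center 0.9 [194.5 247.7] [415.  132.4  26. ]
blank_center 0.59 [299.4 193.7] [ 557.4 -133.1   26. ]
blank 0.93 [296.8 191.5] [ 564.  -127.9   12. ]
blank 0.84 [321.3 253.1] [ 405.9 -192.5   12. ]
blank 0.66 [363.  220.2] [ 492.4 -300.4   12. ]
strip_front 0.59 [197.3 238.8] [437.  127.5  17. ]
strip_front 0.46 [359.5 224.2] [ 482.  -289.8   17. ]
strip_front 0.41 [322.8 241.9] [ 435.  -195.4   17. ]
strip_left 0.55 [232.7 163. ] [635.3  41.   17. ]
strip_left 0.39 [211.4 243.6] [425.4  90.9  17. ]
strip_right 0.63 [268.5 235.6] [448.5 -55.6  17. ]
loupe 0.42 [268.4 234.2] [451.3 -55.8   0. ]
wax_tin 0.73 [357.7 172.4] [ 618.7 -290.5    0. ]
wax_tin 0.69 [274.2 184.1] [583.5 -69.1   0. ]
cork_block 0.88 [197.5 187.3] [571.3 134.    0. ]
cork_block 0.21 [297.9 192. ] [ 563.6 -132.1    0. ]
scene ['fx', 'fy', 'cx', 'cy', 'world_to_cam']
jig 0.56 [281.7 
[... 375 characters left out ...]
ip_front 0.51 [283.5 223. ] [ 545.3 -126.    17. ]
strip_back 0.7 [255.1 285.1] [ 373.1 -207.1   17. ]
strip_back 0.54 [163.7 207.1] [389.3 117.7  17. ]
strip_back 0.25 [290.7 219.6] [ 566.1 -129.7   17. ]
strip_left 0.46 [281.9 283.3] [ 410.8 -239.2   17. ]
strip_right 0.6 [331.2 296. ] [ 450.3 -320.6   17. ]
strip_right 0.37 [297.4 222. ] [ 570. -146.   17.]
loupe 0.76 [233.  233.7] [453.6 -57.2   0. ]
wax_tin 0.76 [363.8 244.6] [ 627.5 -284.2    0. ]
cork_block 0.67 [219.  180.7] [575.9 135.3   0. ]
[0.22993607 0.5811534  0.22257137] [[ 9.29857121e-01 -3.67920827e-01  1.64577516e-05]
 [-3.67920827e-01 -9.29857120e-01  4.77768863e-05]
 [-2.27475401e-06 -5.04808275e-05 -9.99999999e-01]] 1.3
```

View pics/top0.png

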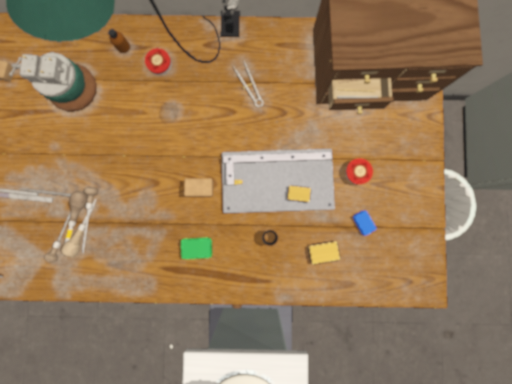

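View pics/scene0.png

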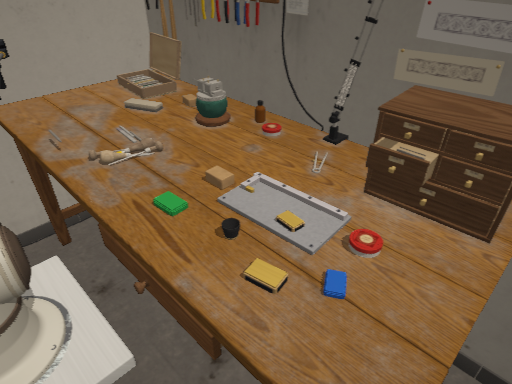

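The scene shows the blank as the small yellow piece on the board (top pixel ~299,193; world ≈ 0.563, -0.128). The board yaw is about +1.5°, the loupe is at (268,237), the tin at (358,172) and the cork at (197,187). The larger yellow piece is a look-alike. I'll move above the board for a wrist view.

Request:
{"op": "step_arm", "data": {
  "linear": [
    [0,0,-30],
    [0,0,-30],
    [0,0,-20],
    [20,45,0],
    [20,45,0],
    [20,45,0],
    [20,45,0],
    [20,45,0],
    [20,45,0],
    [20,45,0]
  ],
  "delta_rot": [
    [0,0,-0.135],
    [0,0,-0.135],
    [0,0,-0.133],
    [0,0,0],
    [0,0,0],
    [0,0,0],
    [0,0,0],
    [0,0,0],
    [0,0,0],
    [0,0,0]
  ],
  "grip": [20,20,20,20,20,20,20,20,20,20]
}}

```text
time_s: 2.55
tcp_pos: [0.3785, 0.2684, 0.3029]
ee_rot: [[1.0, 0.027, 0.001], [0.027, -1.0, 0.001], [0.001, -0.001, -1.0]]
wrist_force: [0.3, -0.2, -0.1]
gripper_width: 0.23
gripper_force: 0.0
```

Request:
{"op": "step_arm", "data": {
  "linear": [
    [20,45,0],
    [20,45,0],
    [20,45,0],
    [20,45,0],
    [20,45,0],
    [20,45,0],
    [20,45,0],
    [0,0,0],
    [0,0,0],
    [0,0,0]
  ],
  "delta_rot": [
    [0,0,0],
    [0,0,0],
    [0,0,0],
    [0,0,0],
    [0,0,0],
    [0,0,0],
    [0,0,0],
    [0,0,0],
    [0,0,0],
    [0,0,0]
  ],
  "grip": [20,20,20,20,20,20,20,20,20,20]
}}

```text
time_s: 3.8
tcp_pos: [0.526, -0.0404, 0.3028]
ee_rot: [[1.0, 0.028, 0.0], [0.028, -1.0, 0.0], [0.0, -0.0, -1.0]]
wrist_force: [0.1, 0.3, 0.0]
gripper_width: 0.229
gripper_force: 0.0
```

```bash
cat >> h.py <<'E'
def wrist():
    s=sense(); c=capture("wrist"); T=np.eye(4); T[:3,:3]=s["ee_rot"]; T[:3,3]=s["tcp_pos"]
    c["world_to_cam"]=np.linalg.inv(T@np.array(c["mount"])); return s,c
E
python3 - <<'E'
from h import *
s,c=wrist(); cv2.imwrite("pics/w1.png",c["img"][:,:,::-1]); print({k:v for k,v in c.items() if k!="img"})
print(s["tcp_pos"],s["ee_rot"],s["time_s"],s["joints"],s["gripper_width"])
for l,z in(("jig",0),("lip",.012),("corner",.012),("blank_center",.026),("strip_front",.017),("strip_back",.017),("strip_left",.017),("strip_right",.017)):
    for r in landmark_of("wrist",l)[:2]:
        print(l,round(r["score"],2),np.round(r["point"],1),np.round(onz(c,r["point"],z)*1000,1))
E
```

```text
{'fx': 314.7023104318408, 'fy': 314.7023104318408, 'cx': 252.9379102181962, 'cy': 191.5681623779189, 'mount': array([[ 3.00299880e-04,  9.69023602e-01,  2.46967951e-01,
         6.69339278e-02],
       [ 9.99999904e-01, -2.11999068e-04, -3.84129803e-04,
         2.61451249e-04],
       [-3.19873870e-04,  2.46968043e-01, -9.69023572e-01,
        -1.62523748e-01],
       [ 0.00000000e+00,  0.00000000e+00,  0.00000000e+00,
         1.00000000e+00]]), 'world_to_cam': array([[ 2.80018124e-02, -9.99607866e-01,  1.10565998e-04,
        -5.55092032e-02],
       [ 9.68729588e-01,  2.71095455e-02, -2.46633448e-01,
        -4.58488751e-01],
       [ 2.46533737e-01,  7.01329209e-03,  9.69108833e-01,
        -5.96874603e-01],
       [ 0.00000000e+00,  0.00000000e+00,  0.00000000e+00,
         1.00000000e+00]])}
[ 0.52599537 -0.04042921  0.30281714] [[ 9.99616176e-01  2.77017389e-02  3.39290511e-04]
 [ 2.77016656e-02 -9.99616211e-01  2.18894466e-04]
 [ 3.45224052e-04 -2.09411536e-04 -9.99999918e-01]] 3.8 [ 1.32325858e+01  9.67816076e+00 -5.17978152e+00 -8.02805253e-03
 -7.51202632e+01  7.83568680e+01] 0.22904042741208686
jig 0.88 [279.2 109.1] [597.2 -76.4   0. ]
lip 0.74 [212.  111.8] [590.8  18.2  12. ]
corner 0.93 [193.7  74.8] [638.9  42.9  12. ]
blank_center 0.87 [432.3 188.6] [ 492.7 -299.6   26. ]
blank_center 0.71 [318.6 137.8] [ 560.2 -130.5   26. ]
strip_front 0.6 [138.1 211.9] [442.6 128.6  17. ]
strip_front 0.47 [414.9 193.2] [ 483.  -280.5   17. ]
strip_back 0.56 [320.6 122.4] [ 580.8 -133.5   17. ]
strip_left 0.52 [422.1 175.5] [ 509.7 -286.9   17. ]
strip_left 0.37 [299.8 133.8] [ 564.3 -105.6   17. ]
```

View pics/w1.png

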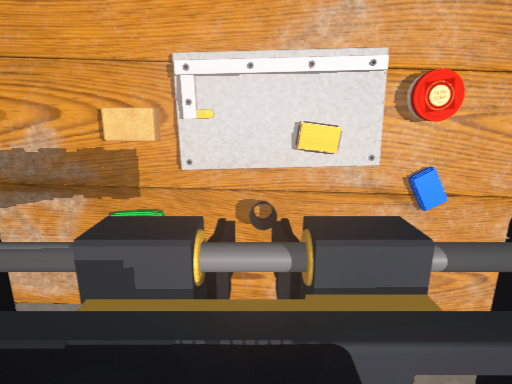

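The wrist picture shows the board from (175,52) to (387,168), with the rail on the far side and the blank at (319,137). The blank is slightly rotated. I'll fit the edges accurately.

```bash
cat >> h.py <<'E'
def plane(c,z,x0,y0,x1,y1,k=4):
    # rectify plane z to a k px/mm map: col=(y1-y)*k , row=(x1-x)*k (mm)
    W=np.array([[x0,y0],[x0,y1],[x1,y1],[x1,y0]],float); P=np.array(c["world_to_cam"])
    q=np.c_[W/1000,np.full(4,z),np.ones(4)]@P.T
    px=np.c_[c["cx"]-c["fx"]*q[:,0]/q[:,2],c["cy"]+c["fy"]*q[:,1]/q[:,2]].astype(np.float32)
    dst=np.c_[(y1-W[:,1])*k,(x1-W[:,0])*k].astype(np.float32)
    return cv2.warpPerspective(c["img"],cv2.getPerspectiveTransform(px,dst),(int((y1-y0)*k),int((x1-x0)*k)),flags=cv2.INTER_CUBIC)
def blank(c,box=(480,-230,680,80),z=.026,k=4):
    im=plane(c,z,*box,k); h=cv2.cvtColor(im,cv2.COLOR_RGB2HSV)
    m=cv2.inRange(h,(20,130,90),(33,255,255)); m=cv2.morphologyEx(m,cv2.MORPH_OPEN,np.ones((9,9)))
    cs=sorted(cv2.findContours(m,0,2)[0],key=cv2.contourArea)[::-1]; out=[]
    for q in cs[:2]:
        b=cv2.boxPoints(cv2.minAreaRect(q)); e=[b[1]-b[0],b[2]-b[1]]; e=max(e,key=np.linalg.norm)
        g=b.mean(0); d=np.array([-e[1],-e[0]])/k; d*=np.sign(d[1])
        s=sorted(cv2.minAreaRect(q)[1]); out.append((np.round([box[2]-g[1]/k,box[3]-g[0]/k],1),round(np.degrees(np.arctan2(-d[0],d[1])),1),np.round(np.array(s)/k,1)))
    return out
E
python3 - <<'E'
from h import *
s,c=wrist()
print(blank(c)); t=capture("top"); print("top",blank(t)); u=capture("scene"); print("scene",blank(u))
cv2.imwrite("pics/rect26.png",plane(c,.026,490,-240,690,90,2.4)[:,:,::-1])
cv2.imwrite("pics/rect12.png",plane(c,.012,490,-240,690,90,2.4)[:,:,::-1])
E
```

```text
[(array([ 560.2, -131.1], dtype=float32), np.float32(-5.6), array([35.1, 54.9])), (array([588.1,  26.2], dtype=float32), np.float32(1.4), array([10.8, 22.1]))]
top []
scene [(array([ 559.1, -132.9], dtype=float32), np.float32(-6.5), array([34.4, 54.3])), (array([580.1,  18.5], dtype=float32), np.float32(-1.2), array([16.3, 29.2]))]
```

View pics/rect26.png

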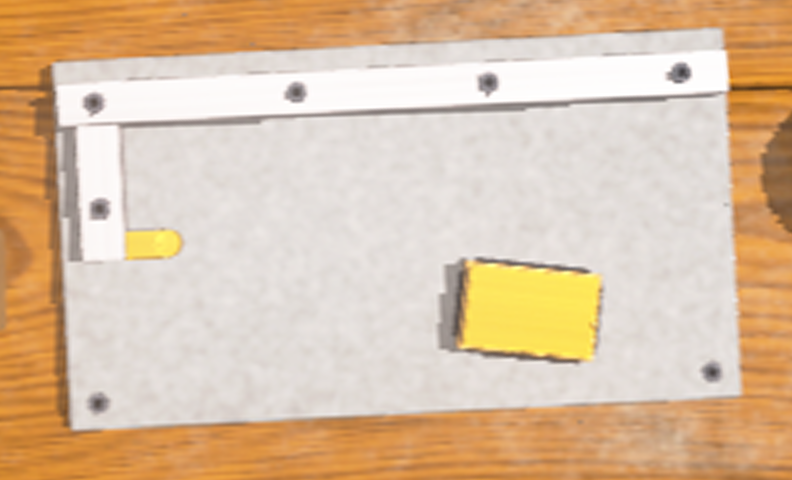

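View pics/rect12.png

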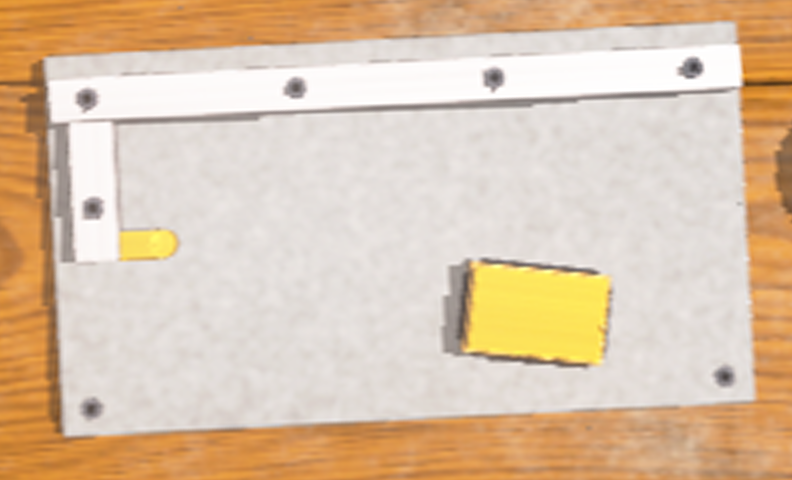

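Request:
{"op": "step_arm", "data": {
  "linear": [
    [0,0,0],
    [-11,46,0],
    [-11,46,0],
    [0,0,50],
    [0,0,50],
    [0,0,50],
    [0,0,50],
    [0,0,45],
    [0,0,30],
    [0,0,11]
  ],
  "delta_rot": [
    [0,0,-0.022],
    [0,0,0],
    [0,0,0],
    [0,0,0],
    [0,0,0],
    [0,0,0],
    [0,0,0],
    [0,0,0],
    [0,0,0],
    [0,0,0]
  ],
  "grip": [20,20,20,20,20,20,20,20,20,20]
}}

```text
time_s: 5.65
tcp_pos: [0.5078, -0.1344, 0.0148]
ee_rot: [[0.999, 0.049, -0.004], [0.049, -0.999, -0.0], [-0.004, 0.0, -1.0]]
wrist_force: [-0.2, 0.4, -0.3]
gripper_width: 0.229
gripper_force: 0.0
```

Request:
{"op": "step_arm", "data": {
  "linear": [
    [2,0,0],
    [4,0,0],
    [4,0,0],
    [4,0,0],
    [4,0,0],
    [4,0,0],
    [4,0,0],
    [4,0,0],
    [0,0,0],
    [0,0,0]
  ],
  "delta_rot": [
    [0,0,0],
    [0,0,0],
    [0,0,0],
    [0,0,0],
    [0,0,0],
    [0,0,0],
    [0,0,0],
    [0,0,0],
    [0,0,0],
    [0,0,0]
  ],
  "grip": [20,20,20,20,20,20,20,20,20,20]
}}

```text
time_s: 6.9
tcp_pos: [0.5389, -0.1328, 0.0165]
ee_rot: [[0.999, 0.048, 0.0], [0.048, -0.999, 0.0], [0.0, -0.0, -1.0]]
wrist_force: [-0.8, 0.7, 0.0]
gripper_width: 0.231
gripper_force: 0.0
```

```bash
python3 - <<'E'
from h import *
s,c=wrist(); print(s["tcp_pos"]*1000,blank(capture("scene")),blank(c)); a=cv2.resize(c["img"],(400,300)); b=cv2.resize(plane(capture("scene"),.026,490,-240,690,90,2.4),(400,242))
cv2.imwrite("pics/w2.png",np.vstack([a,b])[:,:,::-1])
E
```

```text
[ 538.89616202 -132.75868448   16.52298742] [(array([ 570.1, -144.3], dtype=float32), np.float32(-87.6), array([25. , 34.1])), (array([ 561. , -116.1], dtype=float32), np.float32(-49.1), array([ 6. , 23.9]))] [(array([ 570.3, -128.4], dtype=float32), np.float32(2.8), array([33.6, 54.2])), (array([498.3, -51.3], dtype=float32), np.float32(3.0), array([ 6.9, 23.9]))]
```

View pics/w2.png

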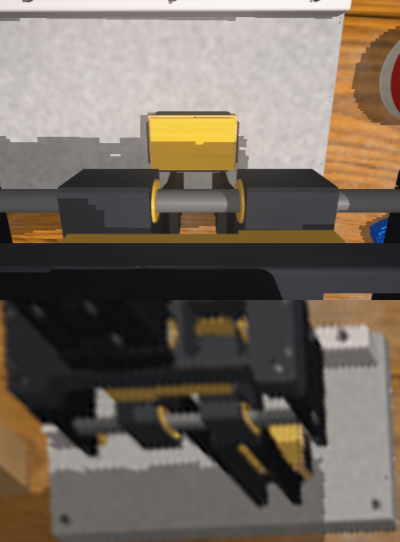

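The wrist view shows the blank aligned at 2.8° and lying flat against both fingertips. I'll keep pushing to the rail.

Request:
{"op": "step_arm", "data": {
  "linear": [
    [4,0,0],
    [6,0,0],
    [6,0,0],
    [6,0,0],
    [6,0,0],
    [6,0,0],
    [6,0,0],
    [6,0,0],
    [4,0,0],
    [2,0,0]
  ],
  "delta_rot": [
    [0,0,0],
    [0,0,0],
    [0,0,0],
    [0,0,0],
    [0,0,0],
    [0,0,0],
    [0,0,0],
    [0,0,0],
    [0,0,0],
    [0,0,0]
  ],
  "grip": [20,20,20,20,20,20,20,20,20,20]
}}

```text
time_s: 8.3
tcp_pos: [0.5909, -0.1303, 0.0165]
ee_rot: [[0.999, 0.048, -0.0], [0.048, -0.999, -0.0], [-0.0, 0.0, -1.0]]
wrist_force: [-0.9, -0.5, 0.4]
gripper_width: 0.232
gripper_force: 0.4
```

Request:
{"op": "step_arm", "data": {
  "linear": [
    [1,0,0],
    [1,0,0],
    [1,0,0],
    [0,0,0]
  ],
  "delta_rot": [
    [0,0,0],
    [0,0,0],
    [0,0,0],
    [0,0,0]
  ],
  "grip": [20,20,20,20]
}}

```text
time_s: 8.8
tcp_pos: [0.5939, -0.1301, 0.0165]
ee_rot: [[0.999, 0.048, 0.0], [0.048, -0.999, 0.0], [0.0, 0.0, -1.0]]
wrist_force: [0.5, -0.2, 0.4]
gripper_width: 0.236
gripper_force: 0.1
```

Request:
{"op": "step_arm", "data": {
  "linear": [
    [1,0,0],
    [1,0,0],
    [0,0,0]
  ],
  "delta_rot": [
    [0,0,0],
    [0,0,0],
    [0,0,0]
  ],
  "grip": [20,20,20]
}}

```text
time_s: 9.18
tcp_pos: [0.5959, -0.1301, 0.0166]
ee_rot: [[0.999, 0.048, 0.0], [0.048, -0.999, -0.0], [0.0, 0.0, -1.0]]
wrist_force: [-0.8, -0.6, -0.2]
gripper_width: 0.23
gripper_force: 0.1
```

Request:
{"op": "step_arm", "data": {
  "linear": [
    [1,0,0],
    [1,0,0],
    [0,0,0]
  ],
  "delta_rot": [
    [0,0,0],
    [0,0,0],
    [0,0,0]
  ],
  "grip": [20,20,20]
}}

```text
time_s: 9.55
tcp_pos: [0.5965, -0.1301, 0.0164]
ee_rot: [[0.999, 0.048, -0.003], [0.048, -0.999, 0.0], [-0.003, -0.0, -1.0]]
wrist_force: [-4.4, 0.0, 2.8]
gripper_width: 0.228
gripper_force: 2.0
```

```bash
python3 - <<'E'
from h import *
s,c=wrist(); print(s["tcp_pos"]*1000,s["wrist_force"],blank(c)); im=plane(c,.026,540,-210,680,60,2.9)
cv2.imwrite("pics/w3.png",im[:,:,::-1])
E
```

```text
[ 596.53123832 -130.08058272   16.41840657] [-4.4120991   0.04010807  2.78854927] [(array([ 627. , -125.7], dtype=float32), np.float32(2.8), array([33.8, 53.9])), (array([555.4, -43.1], dtype=float32), np.float32(-0.0), array([ 6.2, 11.8]))]
```

View pics/w3.png

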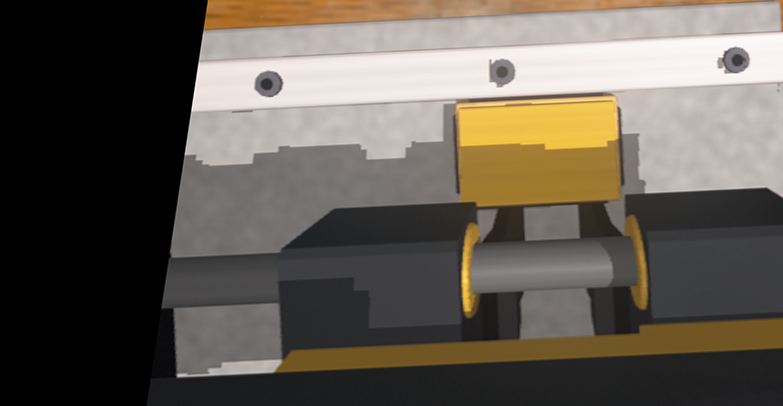

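The blank is flat against the rail (contact at 4.4 N, angle 2.8°, matching the rail). I'll back off, shut the fingers, turn 90° and go behind the trailing end.

Request:
{"op": "step_arm", "data": {
  "linear": [
    [-3,0,0],
    [-12,0,0],
    [0,0,-30],
    [0,0,-40],
    [20,24,0],
    [23,24,0],
    [0,0,0],
    [0,0,0],
    [0,0,0],
    [0,0,0]
  ],
  "delta_rot": [
    [0,0,0],
    [0,0,0],
    [0,0,0],
    [0,0,0],
    [0,0,0],
    [0,0,0],
    [0,0,0.157],
    [0,0,0.157],
    [0,0,0.157],
    [0,0,0.157]
  ],
  "grip": [20,20,20,20,0,0,0,0,0,0]
}}

```text
time_s: 10.85
tcp_pos: [0.6279, -0.1765, 0.0866]
ee_rot: [[0.834, -0.552, 0.001], [-0.552, -0.834, 0.0], [0.001, -0.001, -1.0]]
wrist_force: [-0.1, -0.9, -0.3]
gripper_width: 0.007
gripper_force: 0.0
```

Request:
{"op": "step_arm", "data": {
  "linear": [
    [0,0,0],
    [0,0,0],
    [0,0,0],
    [0,0,0],
    [0,0,0],
    [0,0,0],
    [0,0,0],
    [0,0,0]
  ],
  "delta_rot": [
    [0,0,0.157],
    [0,0,0.157],
    [0,0,0.157],
    [0,0,0.157],
    [0,0,0.157],
    [0,0,0.157],
    [0,0,0],
    [0,0,0]
  ],
  "grip": [0,0,0,0,0,0,0,0]
}}

```text
time_s: 11.85
tcp_pos: [0.6279, -0.1765, 0.0866]
ee_rot: [[0.051, -0.999, 0.0], [-0.999, -0.051, 0.0], [0.0, -0.0, -1.0]]
wrist_force: [-0.2, -0.5, 0.2]
gripper_width: 0.009
gripper_force: 0.0
```

```bash
python3 - <<'E'
from h import *
s,c=wrist(); print(s["tcp_pos"]*1000,s["ee_rot"],s["gripper_width"],s["joints"]); print("w",blank(c)); t=capture("scene"); print("s",blank(t))
cv2.imwrite("pics/w4.png",np.hstack([c["img"],])[:,:,::-1])
E
```

```text
[ 627.92855092 -176.53313988   86.58376367] [[ 5.12350517e-02 -9.98686498e-01  4.98788985e-04]
 [-9.98686622e-01 -5.12350459e-02  2.43535130e-05]
 [ 1.23395193e-06 -4.99381640e-04 -9.99999875e-01]] 0.009278695592273931 [-1.52237186e+00  3.12356763e+01 -5.20773171e+00 -2.67875286e-03
 -5.35280606e+01  4.46080174e+00]
w [(array([595.2, -96.9], dtype=float32), np.float32(-87.0), array([ 14.6, 170.5])), (array([ 611.1, -129.9], dtype=float32), np.float32(3.1), array([ 3. , 31.9]))]
s [(array([ 626.3, -127.2], dtype=float32), np.float32(2.0), array([35.3, 54.6])), (array([579.8,  18.2], dtype=float32), np.float32(-1.2), array([17.1, 29.2]))]
```

View pics/w4.png

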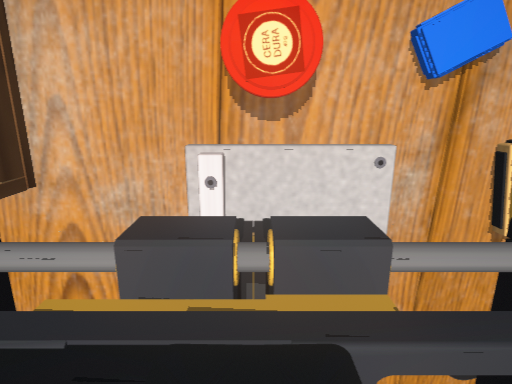

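The wrist view shows the shut fingers behind the blank, clear of the rail, whose inner edge is at column 224. I'll go down and begin the slide.

Request:
{"op": "step_arm", "data": {
  "linear": [
    [0,0,30],
    [0,0,30],
    [0,0,10],
    [0,0,0],
    [-4,0,0],
    [-4,0,0],
    [-4,-0.1,0],
    [-4,-0.1,0],
    [-4,-0.1,0],
    [0,0,0]
  ],
  "delta_rot": [
    [0,0,0],
    [0,0,0],
    [0,0,0],
    [0,0,0],
    [0,0,0],
    [0,0,0],
    [0,0,0],
    [0,0,0],
    [0,0,0],
    [0,0,0]
  ],
  "grip": [0,0,0,0,0,0,0,0,0,0]
}}

```text
time_s: 13.2
tcp_pos: [0.6272, -0.1561, 0.0165]
ee_rot: [[0.049, -0.999, -0.0], [-0.999, -0.049, 0.0], [-0.0, 0.0, -1.0]]
wrist_force: [-0.1, -0.2, 0.0]
gripper_width: 0.004
gripper_force: 0.0
```

```bash
python3 - <<'E'
from h import *
s=sense(); print(s["tcp_pos"]*1000,s["wrist_force"]); t=capture("scene"); print("s",blank(t));t=capture("top")
im=t["img"][140:215,215:345];h=cv2.cvtColor(im,cv2.COLOR_RGB2HSV)
a=plane(t,.026,560,-230,680,80,2.5);b=plane(capture("scene"),.026,560,-230,680,80,2.5)
cv2.imwrite("pics/w5.png",np.vstack([a,b])[:,:,::-1])
E
```

```text
[ 627.21170909 -156.12132659   16.48929004] [-0.07890173 -0.19198221  0.0484952 ]
s [(array([580. ,  18.4], dtype=float32), np.float32(-0.0), array([17. , 29.2]))]
```

View pics/w5.png

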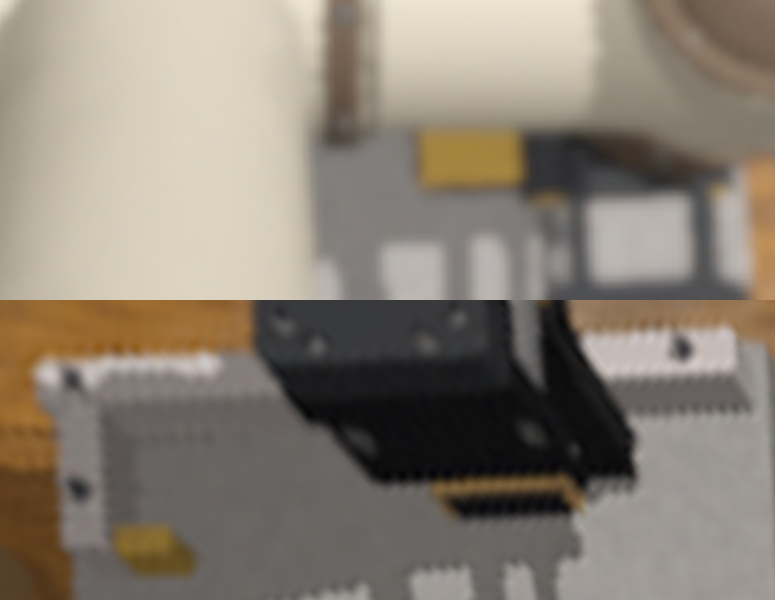

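The top view shows the blank's front edge at row 188 and its leading end at column 418. It is in contact and moved about 10 mm. I'll check the top camera's bias against the first picture.

```bash
cat >> h.py <<'E'
def topedge(c,box=(540,-230,680,80),k=4):
    h=cv2.cvtColor(plane(c,.026,*box,k),cv2.COLOR_RGB2HSV)
    m=cv2.inRange(h,(17,100,60),(35,255,255)); m=cv2.morphologyEx(m,cv2.MORPH_OPEN,np.ones((15,15)))
    n,l,st,ce=cv2.connectedComponentsWithStats(m); i=1+np.argmax(st[1:,4]); m=l==i
    cols=np.where(m.any(0))[0]; use=cols[len(cols)//6:-len(cols)//6]
    bot=np.array([np.where(m[:,j])[0].max() for j in use]); p=np.polyfit(use,bot,1)
    y=box[3]-use/k; x=box[2]-bot/k
    return dict(end=box[3]-cols[0]/k,trail=box[3]-cols[-1]/k,front=x.mean(),ymid=y.mean(),ang=np.degrees(np.arctan(p[0])),n=len(cols)/k)
E
python3 - <<'E'
from h import *
t=capture("top"); print(topedge(t)); a=dict(t); a["img"]=cv2.imread("pics/top0.png")[:,:,::-1].copy(); print(topedge(a,(480,-230,680,80)))
E
```

```text
{'end': np.float64(-87.5), 'trail': np.float64(-130.5), 'front': np.float64(605.5818965517242), 'ymid': np.float64(-108.875), 'ang': np.float64(-1.970094070182143), 'n': 43.25}
{'end': np.float64(-101.75), 'trail': np.float64(-159.75), 'front': np.float64(540.1666666666666), 'ymid': np.float64(-130.625), 'ang': np.float64(6.242034593715776), 'n': 58.25}
```

Bias-corrected, the blank is still flush with the rail. I'll keep sliding.

Request:
{"op": "step_arm", "data": {
  "linear": [
    [-3,-0.1,0],
    [-5,-0.2,0],
    [-5,-0.2,0],
    [-5,-0.2,0],
    [-5,-0.2,0],
    [-5,-0.2,0],
    [-5,-0.2,0],
    [-5,-0.2,0],
    [-4,-0.1,0],
    [0,0,0]
  ],
  "delta_rot": [
    [0,0,0],
    [0,0,0],
    [0,0,0],
    [0,0,0],
    [0,0,0],
    [0,0,0],
    [0,0,0],
    [0,0,0],
    [0,0,0],
    [0,0,0]
  ],
  "grip": [0,0,0,0,0,0,0,0,0,0]
}}

```text
time_s: 14.65
tcp_pos: [0.6272, -0.1141, 0.0166]
ee_rot: [[0.049, -0.999, 0.001], [-0.999, -0.049, 0.0], [-0.0, -0.001, -1.0]]
wrist_force: [0.5, -0.1, 0.4]
gripper_width: 0.006
gripper_force: 0.0
```

```bash
python3 - <<'E'
from h import *
s=sense(); print(s["tcp_pos"]*1000,s["wrist_force"]); t=capture("top"); e=topedge(t); print(e, "off rail line:", e["front"]+2.4+17.5-(626.9-.05*(e["ymid"]+125.7)))
E
```

```text
[ 627.15179506 -114.09241377   16.64294309] [ 0.49789398 -0.08624535  0.36982612]
{'end': np.float64(-46.25), 'trail': np.float64(-85.0), 'front': np.float64(603.3149038461538), 'ymid': np.float64(-65.625), 'ang': np.float64(-3.7604149781727783), 'n': 39.0} off rail line: -0.6813461538462207
```

Request:
{"op": "step_arm", "data": {
  "linear": [
    [-3,-0.1,0],
    [-5,-0.1,0],
    [-5,-0.1,0],
    [-5,-0.1,0],
    [-5,-0.1,0],
    [-5,-0.1,0],
    [-5,-0.1,0],
    [-5,-0.1,0],
    [-4,-0.1,0],
    [0,0,0]
  ],
  "delta_rot": [
    [0,0,0],
    [0,0,0],
    [0,0,0],
    [0,0,0],
    [0,0,0],
    [0,0,0],
    [0,0,0],
    [0,0,0],
    [0,0,0],
    [0,0,0]
  ],
  "grip": [0,0,0,0,0,0,0,0,0,0]
}}

```text
time_s: 15.95
tcp_pos: [0.626, -0.072, 0.0166]
ee_rot: [[0.049, -0.999, 0.001], [-0.999, -0.049, 0.0], [-0.0, -0.001, -1.0]]
wrist_force: [0.5, -0.4, -0.6]
gripper_width: 0.004
gripper_force: 0.0
```

```bash
python3 - <<'E'
from h import *
s=sense(); print(s["tcp_pos"]*1000,s["wrist_force"]); t=capture("top"); e=topedge(t); print(e, "off rail line:", e["front"]+2.4+17.5-(626.9-.05*(e["ymid"]+125.7)))
E
```

```text
[625.99082594 -71.99045096  16.57689242] [ 0.50793766 -0.4177626  -0.55992982]
{'end': np.float64(-5.0), 'trail': np.float64(-39.5), 'front': np.float64(601.1847826086956), 'ymid': np.float64(-22.125), 'ang': np.float64(-3.069237169031725), 'n': 34.75} off rail line: -0.6364673913043362
```

Request:
{"op": "step_arm", "data": {
  "linear": [
    [-3,0,0],
    [-5,-0.1,0],
    [-5,0,0],
    [-5,-0.1,0],
    [-5,0,0],
    [-5,-0.1,0],
    [-4,0,0],
    [-2,0,0],
    [0,0,0]
  ],
  "delta_rot": [
    [0,0,0],
    [0,0,0],
    [0,0,0],
    [0,0,0],
    [0,0,0],
    [0,0,0],
    [0,0,0],
    [0,0,0],
    [0,0,0]
  ],
  "grip": [0,0,0,0,0,0,0,0,0]
}}

```text
time_s: 17.12
tcp_pos: [0.6243, -0.0383, 0.0165]
ee_rot: [[0.049, -0.999, 0.0], [-0.999, -0.049, 0.0], [-0.0, -0.0, -1.0]]
wrist_force: [0.3, -0.2, -0.2]
gripper_width: 0.006
gripper_force: 0.0
```

Request:
{"op": "step_arm", "data": {
  "linear": [
    [-1,0,0],
    [-1,0,0],
    [-1,0,0],
    [0,0,0]
  ],
  "delta_rot": [
    [0,0,0],
    [0,0,0],
    [0,0,0],
    [0,0,0]
  ],
  "grip": [0,0,0,0]
}}

```text
time_s: 17.62
tcp_pos: [0.6241, -0.0355, 0.0165]
ee_rot: [[0.049, -0.999, -0.0], [-0.999, -0.049, 0.0], [-0.0, 0.0, -1.0]]
wrist_force: [0.5, -0.2, 0.4]
gripper_width: 0.008
gripper_force: 0.0
```

Request:
{"op": "step_arm", "data": {
  "linear": [
    [-1,0,0],
    [-1,0,0],
    [0,0,0]
  ],
  "delta_rot": [
    [0,0,0],
    [0,0,0],
    [0,0,0]
  ],
  "grip": [0,0,0]
}}

```text
time_s: 18.0
tcp_pos: [0.6241, -0.0334, 0.0166]
ee_rot: [[0.049, -0.999, 0.0], [-0.999, -0.049, 0.0], [-0.0, -0.0, -1.0]]
wrist_force: [-0.1, -0.3, 0.0]
gripper_width: 0.005
gripper_force: 0.0
```

Request:
{"op": "step_arm", "data": {
  "linear": [
    [-1,0,0],
    [-1,0,0],
    [0,0,0]
  ],
  "delta_rot": [
    [0,0,0],
    [0,0,0],
    [0,0,0]
  ],
  "grip": [0,0,0]
}}

```text
time_s: 18.38
tcp_pos: [0.624, -0.0315, 0.0166]
ee_rot: [[0.049, -0.999, 0.0], [-0.999, -0.049, 0.0], [-0.0, -0.0, -1.0]]
wrist_force: [0.1, -0.2, 0.1]
gripper_width: 0.006
gripper_force: 0.0
```

Request:
{"op": "step_arm", "data": {
  "linear": [
    [-1,0,0],
    [0,0,0]
  ],
  "delta_rot": [
    [0,0,0],
    [0,0,0]
  ],
  "grip": [0,0]
}}

```text
time_s: 18.62
tcp_pos: [0.6239, -0.0306, 0.0166]
ee_rot: [[0.049, -0.999, 0.0], [-0.999, -0.049, -0.0], [0.0, -0.0, -1.0]]
wrist_force: [0.3, 0.6, -0.1]
gripper_width: 0.002
gripper_force: 0.2
```

Request:
{"op": "step_arm", "data": {
  "linear": [
    [-1,0,0],
    [0,0,0]
  ],
  "delta_rot": [
    [0,0,0],
    [0,0,0]
  ],
  "grip": [0,0]
}}

```text
time_s: 18.88
tcp_pos: [0.6239, -0.0303, 0.0166]
ee_rot: [[0.049, -0.999, -0.0], [-0.999, -0.049, -0.001], [0.001, 0.0, -1.0]]
wrist_force: [0.1, -4.1, -0.3]
gripper_width: 0.006
gripper_force: 2.4
```

Request:
{"op": "step_arm", "data": {
  "linear": [
    [-0.5,0,0],
    [0,0,0]
  ],
  "delta_rot": [
    [0,0,0],
    [0,0,0]
  ],
  "grip": [0,0]
}}

```text
time_s: 19.12
tcp_pos: [0.6239, -0.0303, 0.0167]
ee_rot: [[0.049, -0.999, -0.0], [-0.999, -0.049, -0.001], [0.001, 0.0, -1.0]]
wrist_force: [2.0, -6.4, -0.6]
gripper_width: 0.007
gripper_force: 3.3
```

```bash
python3 - <<'E'
from h import *
s=sense(); print(s["tcp_pos"]*1000,s["wrist_force"]); t=capture("top"); e=topedge(t,(610-15,-60,680,80)); print(e, "off rail line:", e["front"]+2.4+17.5-(626.9-.05*(e["ymid"]+125.7)))
E
```

```text
[623.88925621 -30.26386832  16.65402733] [ 1.95754182 -6.44089487 -0.59846006]
{'end': np.float64(35.5), 'trail': np.float64(6.75), 'front': np.float64(598.4253246753246), 'ymid': np.float64(21.25), 'ang': np.float64(-3.8772538351345807), 'n': 29.0} off rail line: -1.227175324675386
```

The blank has seated against the stop at 6 N. I'll back away, rise and look.

Request:
{"op": "step_arm", "data": {
  "linear": [
    [3,0,0],
    [15,0,0],
    [0,0,-40],
    [0,50,-60],
    [0,50,-60],
    [0,0,-60],
    [0,0,0],
    [0,0,0],
    [0,0,0],
    [0,0,0]
  ],
  "delta_rot": [
    [0,0,0],
    [0,0,0],
    [0,0,0],
    [0,0,0],
    [0,0,0],
    [0,0,0],
    [0,0,-0.157],
    [0,0,-0.157],
    [0,0,-0.157],
    [0,0,-0.157]
  ],
  "grip": [0,0,0,0,0,0,0,0,0,0]
}}

```text
time_s: 20.42
tcp_pos: [0.5446, -0.0512, 0.2126]
ee_rot: [[0.63, -0.776, 0.0], [-0.776, -0.63, 0.001], [-0.0, -0.001, -1.0]]
wrist_force: [-0.1, 0.0, 0.5]
gripper_width: 0.005
gripper_force: 0.0
```

Request:
{"op": "step_arm", "data": {
  "linear": [
    [0,0,0],
    [0,0,0],
    [0,0,0],
    [0,0,0],
    [0,0,0],
    [0,0,0],
    [0,-30,0],
    [0,-20,0],
    [0,0,0],
    [0,0,0]
  ],
  "delta_rot": [
    [0,0,-0.157],
    [0,0,-0.157],
    [0,0,-0.157],
    [0,0,-0.157],
    [0,0,-0.157],
    [0,0,-0.157],
    [0,0,0],
    [0,0,0],
    [0,0,0],
    [0,0,0]
  ],
  "grip": [0,0,0,0,0,0,0,0,0,0]
}}

```text
time_s: 21.68
tcp_pos: [0.5423, -0.0015, 0.2126]
ee_rot: [[0.999, 0.048, -0.0], [0.048, -0.999, 0.0], [-0.0, -0.0, -1.0]]
wrist_force: [0.2, 0.3, -0.7]
gripper_width: 0.004
gripper_force: 0.0
```

```bash
python3 - <<'E'
from h import *
s,c=wrist(); print(s["tcp_pos"]*1000,s["time_s"],blank(c,(597,-60,680,60))); cv2.imwrite("pics/w6.png",plane(c,.026,560,-60,680,80,5)[:,:,::-1])
print("scene",blank(capture("scene"),(597,-60,680,60)))
E
```

```text
[542.30651091  -1.46652761 212.59547752] 21.675 [(array([620.2,  10. ], dtype=float32), np.float32(2.6), array([34.4, 54.8]))]
scene [(array([619.4,   7.2], dtype=float32), np.float32(2.4), array([35.4, 55.5]))]
```

View pics/w6.png

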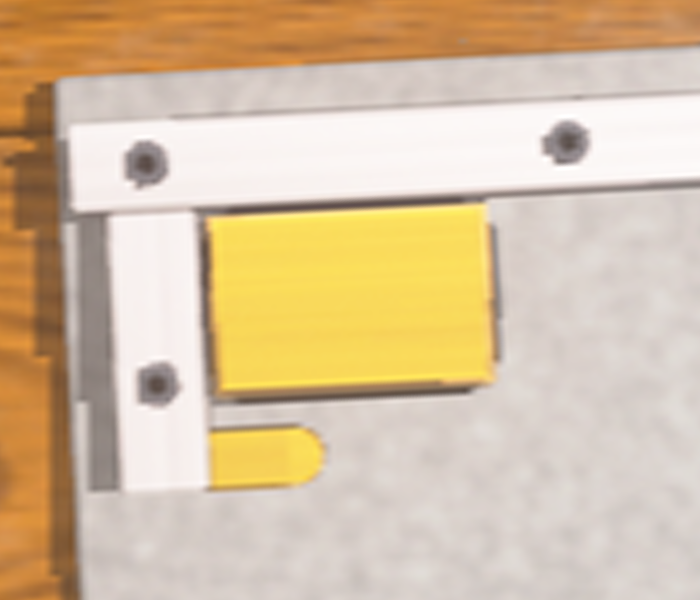

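The rectified wrist view shows the blank in the pocket. Its brass edge is about 2.5 mm from the rail and stop, which is just its inset, and its angle of 2.6° matches the rail.

```bash
python3 -c "
from station import *
print(finish_job())"
```

```text
the job is handed in; nothing more can be done
None
```

I handed the job in at about 22 s, with the last pictures showing the blank flush against the rail and end stop, parallel to the rail within about 0.3°, and the hand clear; no verdict came back, and I didn't re-measure the loupe, wax tin and cork block at the end, though the hand never went near them.

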